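# Shut the covered air valve

## Task

The red-handled valve of the compressed-air manifold box on the bench is hidden under the yellow sliding cover. Push the cover (it has a black rib to push against) along its track all the way to the other end of the box, so that the bay of the red valve is uncovered; then push the red handle round clockwise (seen from above) as far as it goes, crosswise to its pipe, so that the valve is shut. Only push with the fingers: do not lift the cover, leave the blue handle as it is, do not disturb the loose things standing around, and finish with the hand clear.

Things in the scene. Friction and masses are not known exactly. Their poses are not given: they have to be found in the camera images.
- manifold_box: Grey box fixed to the bench, 162 (x) x 296 (y) x 67 mm high, open on top. Two bays at y = +70 and -70 mm, each 130 x 130 mm inside, 10 mm wall between. Origin: centre of underside; x points away from the robot (within 0.25 rad). The cover's track runs along y, 284 mm long: ledges 58 mm above the bench, lips and end stops to 67 mm. Pipe behind up to 31 mm high; couplings stick out 37 mm in front.
- cover: Yellow plate, loose, 146 (x) x 136 (y) x 5 mm, about 0.3 kg, in the track over the bay with the red handle; it slides along the box's y, about 140 mm, to the other end, over the blue handle. Origin: centre of its underside, 58 mm above the bench; axes as the box's. Takes 1 to 5 N to slide.
- cover_rib (a point): Centre of the black upright rib on the middle of the cover, 75 mm above the bench: the rib is 70 mm long along the box's x, 12 mm thick along the box's y, and stands from the plate's top (63 mm) to 85 mm above the bench.
- valve_red: The brass valve with the red handle, fixed in one of the two bays (which one changes). Origin: centre of the floor area of its bay at bench height (z = 0); axes as the box's; its pipe runs along x, up to 30 mm above the bench within the bay. The cover is at first centred over this origin.
- red_pivot (a point): The vertical hinge axis of the red handle, at mid-height of the handle, 46 mm above the bench; 20 mm towards -x and 12 mm towards +y from the centre of its bay.
- red_handle (a joint): Angle, rad: 0 = along the pipe, pointing to the box's +x (open); grows clockwise seen from above to 1.571 = pointing to the box's -y, at its stop (shut). Starts at 0 to 0.35. The handle is a flat bar 14 mm wide, 41 to 51 mm above the bench, reaching 55 mm from the pivot; it stays where it is left; about 0.1 N m (2 to 3 N near its end) turns it.
- red_handle_end (a point): Point on the red handle's centre line, 50 mm from the pivot, at mid-height (46 mm above the bench).
- valve_blue: The same valve with a blue handle, in the other bay, to be left as it is. Origin and axes as for the red one.
- blue_handle_end (a point): Point on the blue handle's centre line, 50 mm from its pivot, 46 mm above the bench; lies under the cover's track.
- tape_roll: Beige roll of paper tape lying flat, 74 mm across, 37 mm high, loose bystander beside the box. Origin: centre of its underside.
- tape_reel: Black tape reel lying flat, 62 mm across, 20 mm high, loose bystander beside the box. Origin: centre of its underside.
- pot_red: Red plastic pot with screw lid, 48 mm across, 88 mm high, loose bystander to the left of the box. Origin: centre of its underside.
- chuck_key: Grey three-way chuck key, 67 x 70 x 21 mm, loose bystander to the right. Origin: centre of its underside.
- open_spanner: Flat open spanner, 27 x 142 x 5 mm, loose bystander to the left. Origin: centre of its underside.

How it is judged:
By the outcome, as a careful person would: the job done as asked, in the order asked, and still so for the second after the job is handed in, with the robot touching nothing.
It also fails if it takes over 48 s, if anything falls off the work surface, if the arm or the gripper's body presses on something with over 40 N, if the wrist force passes 120 N, or if a joint passes its speed limit or range.

## Robot

A 7-joint arm with a two-finger parallel gripper is mounted at the origin on a cart in front of the work surface, level with it; the furniture and walls round the work are solid. World frame = base frame: x ahead of the robot, y to its left, z up, the work surface at z = 0. Lengths are in m, angles in rad, forces in N, time in s.
With the tool pointing down it reaches from about 0.425 to 0.875 m from the base axis. Payload 8.4 kg.
Tool frame: the origin (TCP) lies midway between the tips of the shut fingers; the grasp point (between the pads) lies 19 mm behind it; z points along the fingers, y is the line along which they close (so a half turn about z gives the same grasp; the last joint's range is limited). The gripper opens to 87 mm and grips with 3 to 60 N. Pads are 19 mm wide; open, the fingers measure 117 mm over their backs; the gripper's body (75 mm by 190 mm) begins 51 mm behind the grasp point.
Start: joints at [1.108, 0.333, 0.04, 1.465, -0.013, 1.343, -0.059], TCP at [0.231, -0.607, 0.188] pointing down, gripper open.
Joint ranges: [-2.58, 2.58], [-0.38, 2.09], [-1.3, 1.39], [0.25, 2.4], [-1.5, 4.64], [0.08, 2.09], [-2.65, 2.65]. Speed limits (rad/s): [2.22, 2.22, 2.79, 2.79, 3.14, 3.14, 3.14].

## Interface

Orientations are given as [roll, pitch, yaw] about the fixed x, y, z axes, in that order (R = Rz(yaw) Ry(pitch) Rx(roll)).
In Python, from station import arm gives the robot as it stands.
- The arm moves only by the tool jog_arm, never from a script. Its argument "plan" is a list of rows, each a list of 5 numbers: the shift along the tool's x, y, z in mm, then the turn about the tool's z in degrees, then the opening, from -1 (shut) to 1 (fully open), so that 0 is half open. A call has 1 to 5 rows; each row shifts and turns the commanded pose from where the row before left it, along the tool's axes as they then stand; what a row does not reach is not made up. A row lasts 1/12 s, in which the tool goes at most 41.7 mm and 7.16 degrees, less where a joint would pass 70% of its speed; a pose out of reach is approached as far as the arm can. A call with a gripper value outside its range is refused whole. The fingers move at their own pace and stop on an object; "newtons" is the grip in N (left out, the last holds). Time passes only in rows, so rows that do not move let the fingers close. It gives the time, the measured TCP pose, the force, the opening and the grip force at its end, in the units of the state.
- arm.observe(): the state, without advancing time (a new reading comes with each control period).
- arm.read_camera(name): name is "scene" or "top"; returns the picture (420x560x3 uint8, blue, green, red); there is no depth.
- arm.camera_params(name): a dict with "fovy" (degrees; the focal length in pixels is half the picture's height over the tangent of half this angle, whatever the lens; pixels are square), "cx", "cy" (the principal point, pixels), "D" ([k1, k2, p1, p2, k3] as OpenCV has them; the pictures are not rectified), "origin" and "attitude" of the camera in the world. Camera axes: x right, y up, looking along -z (the intrinsics and any distortion apply to the point x, -y, -z); pixel columns grow to the right and rows downward; lengths in m; the calibration is good to about 2 mm. A picture is of the moment at which its call begins. camera_params takes no time and is no camera call.
- arm.finish_job(): hands the job in; it is judged then, once.
Trained networks look in the newest picture that a camera, given by its name, has taken for a name from the list of things; names that differ only in an ending like _2 or _b are one class to them, and where a whole thing is asked for, a point or a joint stands for the part that bears it (a point fixed in the world has none). Each returns a list of dicts, best first, with "confidence" (0 to 1); they miss things now and then, are a little off and sometimes report something else, mostly with a low value. They report only what shows in the picture. A call takes as long as a camera call.
- arm.boxes_of(camera, target): "xy" ([column, row] as shares, 0 to 1, of the picture: columns of its width, rows of its height, amid what is visible of it).
The state is a dict: "t": time; "joints": joint angles; "qd": joint speeds; "effort": joint torques, N m; "tool_pos": TCP position; "ee_rot": TCP orientation; "contact_force": force on the tool from outside, world axes, zero at the start; "wrist_torque": the same for the moment, N m; "finger_gap": finger opening in m; "grip_force": force on a finger pad.
Only numpy, scipy, OpenCV 4.12 (cv2) and the standard library are available. Lean on these libraries where they do the work, as an engineer would, in place of code of your own. Each camera call takes 0.05 s, during which the arm holds its last target. There are 200 camera calls.

## Working session

There is one attempt and no reset: what is moved stays moved. The work goes in short steps, Python scripts to look and compute and a tool call to move; the robot and the scene stay as the last step left them, time stands still between calls to the robot, and variables do not carry over. Pictures are saved under pics/ and viewed, at most 11 in all, crops included, and the job is handed in when it is done.

Besides the shell and the picture viewer there is one more tool, called after ">>>" in YAML: its name, and indented under it one key for each argument. jog_arm: Moves the arm, as the interface text tells. Its arguments: {"type":"object","properties":{"plan":{"type":"array"},"newtons":{"type":"number"}},"required":["plan"]}

```bash
mkdir -p pics
cat > h.py <<'E'
from station import arm
import numpy as np, cv2
from scipy.spatial.transform import Rotation as R
def ray(cam,px):
    p=arm.camera_params(cam); f=210/np.tan(np.radians(p["fovy"])/2)
    K=np.array([[f,0,p["cx"]],[0,f,p["cy"]],[0,0,1]])
    u=cv2.undistortPoints(np.array([[px]],float),K,np.array(p["D"],float))[0,0]
    a=np.array(p["attitude"],float)
    M=a if a.shape==(3,3) else R.from_euler('xyz',a).as_matrix()
    return np.array(p["origin"]),M@np.array([u[0],-u[1],-1])
def at(cam,px,z):
    o,d=ray(cam,px); return o+d*(z-o[2])/d[2]
E
python3 - <<'E'
from h import *
s=arm.observe(); print(s["t"],s["tool_pos"],s["ee_rot"],s["finger_gap"])
ims=[]
for c in("top","scene"):
    print(c,arm.camera_params(c)); im=arm.read_camera(c); cv2.imwrite(f"pics/{c}0.png",im)
    for n,z in(("cover_rib",.085),("cover",.063),("manifold_box",.06),("valve_red",.04),("valve_blue",.046),("blue_handle_end",.046),("pot_red",.044),("tape_roll",.02),("tape_reel",.02),("chuck_key",.01),("open_spanner",.005)):
        for b in arm.boxes_of(c,n)[:2]:
            px=np.array(b["xy"])*[560,420]; print(n,round(b["confidence"],2),px.round(),at(c,px,z).round(3))
E
```

```text
0.0 [ 0.23106654 -0.60699465  0.18735993] [-3.13999972e+00  1.06328268e-04  3.63778348e-01] 0.08724308180660185
top {'fovy': 51.98794894858979, 'cx': 279.06308388387856, 'cy': 211.89304418476684, 'D': array([-0.06399547,  0.        ,  0.        ,  0.        ,  0.        ]), 'origin': array([ 0.45570554, -0.00476627,  1.3475317 ]), 'attitude': array([ 0.03052234,  0.01142026, -1.58898276])}
cover_rib 0.59 [283. 201.] [ 0.526 -0.002  0.085]
cover 0.82 [280. 206.] [0.512 0.007 0.063]
manifold_box 0.83 [319. 205.] [ 0.514 -0.112  0.06 ]
valve_red 0.6 [273. 234.] [0.428 0.028 0.04 ]
valve_blue 0.89 [323. 216.] [ 0.482 -0.123  0.046]
blue_handle_end 0.59 [322. 211.] [ 0.497 -0.121  0.046]
pot_red 0.6 [148. 181.] [0.597 0.411 0.044]
pot_red 0.42 [280. 203.] [0.523 0.007 0.044]
tape_roll 0.37 [322. 207.] [ 0.51  -0.122  0.02 ]
tape_reel 0.67 [364. 218.] [ 0.473 -0.253  0.02 ]
tape_reel 0.65 [284. 201.] [ 0.529 -0.006  0.02 ]
chuck_key 0.62 [416. 234.] [ 0.421 -0.416  0.01 ]
open_spanner 0.59 [154. 242.] [0.411 0.405 0.005]
scene {'fovy': 46.80543792920449, 'cx': 281.433527152499, 'cy': 203.72240354041608, 'D': array([-0.17252869,  0.        ,  0.        ,  0.        ,  0.        ]), 'origin': array([-0.00924739,  1.10939102,  1.21762218]), 'attitude': array([ 0.8117428 ,  0.02176221, -2.73498641])}
cover_rib 0.84 [274. 202.] [0.512 0.023 0.085]
cover 0.72 [274. 203.] [0.521 0.01  0.063]
manifold_box 0.59 [290. 191.] [ 0.493 -0.075  0.06 ]
valve_blue 0.69 [297. 194.] [ 0.47  -0.082  0.046]
valve_blue 0.62 [271. 202.] [ 0.539 -0.011  0.046]
blue_handle_end 0.48 [294. 184.] [ 0.5   -0.129  0.046]
pot_red 0.75 [192. 285.] [0.613 0.411 0.044]
tape_roll 0.91 [254. 238.] [0.536 0.146 0.02 ]
tape_reel 0.52 [316. 167.] [ 0.471 -0.278  0.02 ]
tape_reel 0.36 [255. 307.] [0.41  0.396 0.02 ]
chuck_key 0.55 [340. 156.] [ 0.41  -0.396  0.01 ]
open_spanner 0.66 [257. 315.] [0.399 0.41  0.005]
```

View pics/top0.png

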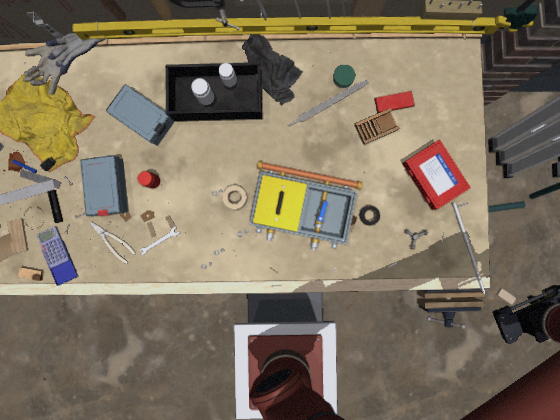

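View pics/scene0.png

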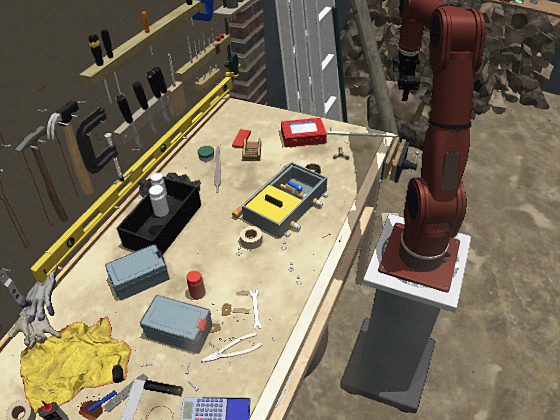

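Both pictures agree. The yellow cover with its rib at top pixel (280,203) is over the left (+y) bay, and the blue handle is at (322,211). The tape roll is just left of the box and the reel just right. Next I'll get the box yaw and rib centre.

```bash
cat >> h.py <<'E'
def cover(im,cam="top",z=.063):
    hsv=cv2.cvtColor(im,cv2.COLOR_BGR2HSV); m=cv2.inRange(hsv,(22,150,120),(35,255,255))
    m[:150]=0;m[260:]=0;m[:,:220]=0;m[:,380:]=0
    m=cv2.morphologyEx(m,cv2.MORPH_CLOSE,np.ones((9,9)))
    c=max(cv2.findContours(m,0,2)[0],key=cv2.contourArea)
    w=np.array([at(cam,p,z)[:2] for p in c[:,0].astype(float)]).astype(np.float32)
    return cv2.minAreaRect(w*1000)
E
python3 - <<'E'
from h import *
im=arm.read_camera("top"); print("cover rect",cover(im))
g=cv2.cvtColor(im,cv2.COLOR_BGR2GRAY)
m=np.zeros_like(g); m[185:222,268:295]=(g[185:222,268:295]<60)*255
c=max(cv2.findContours(m,0,2)[0],key=cv2.contourArea)
w=np.array([at("top",p,.085)[:2] for p in c[:,0].astype(float)]).astype(np.float32)*1000
print("rib",cv2.minAreaRect(w))
cv2.imwrite("pics/c.png",cv2.resize(im[140:270,200:400],None,fx=4,fy=4,interpolation=2))
# pipe (orange) line
hsv=cv2.cvtColor(im,cv2.COLOR_BGR2HSV);m=cv2.inRange(hsv,(3,90,80),(18,255,255));m[:155]=0;m[192:]=0;m[:,:250]=0;m[:,370:]=0
p=np.argwhere(m)[:,::-1].astype(float);w=np.array([at("top",q,.02)[:2] for q in p],np.float32)*1000
print("pipe",cv2.fitLine(w,cv2.DIST_HUBER,0,.01,.01).ravel())
E
```

```text
cover rect ((522.369140625, 7.564384460449219), (133.189453125, 144.97662353515625), 77.36974334716797)
rib ((522.1503295898438, 7.4401068687438965), (8.639959335327148, 63.383487701416016), 77.66381072998047)
pipe [ 2.2113843e-01  9.7524244e-01  6.0986774e+02 -8.5778076e+01]
```

View pics/c.png

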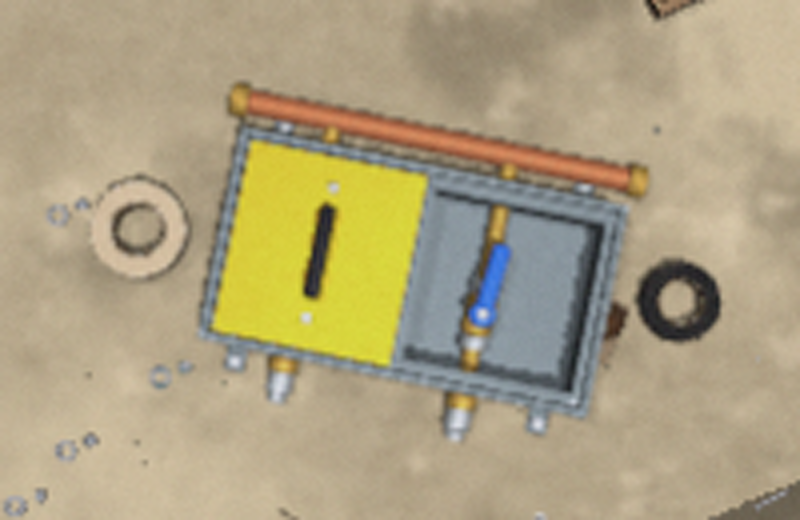

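The crop shows the rib at the cover's centre: world (522, 7.5) mm, box yaw about -0.22, which the pipe, rib and cover all agree on. I'll align the tool to the box and travel there high up.

>>> jog_arm:
  plan:
    - [0, 0, 0, 6.7, -1]
    - [0, 0, 0, 6.7, -1]
    - [0, 0, 0, 6.7, -1]
    - [0, 0, 0, 6.7, -1]
    - [0, 0, 0, 6.7, -1]
  newtons: 20

```text
t: 1.67
tool_pos: [0.2313, -0.6074, 0.1882]
ee_rot: [-3.142, -0.0, -0.227]
contact_force: [0.4, -0.3, 0.1]
finger_gap: 0.0612
grip_force: 0.0
```

>>> jog_arm:
  plan:
    - [7.5, -35, 0, 0, -1]
    - [7.5, -35, 0, 0, -1]
    - [7.5, -35, 0, 0, -1]
    - [7.5, -35, 0, 0, -1]
    - [7.5, -35, 0, 0, -1]

```text
t: 2.08
tool_pos: [0.3067, -0.4434, 0.1883]
ee_rot: [3.141, -0.0, -0.221]
contact_force: [0.7, 0.2, 1.0]
finger_gap: 0.0284
grip_force: 0.0
```

>>> jog_arm:
  plan:
    - [7.5, -35, 0, 0, -1]
    - [7.5, -35, 0, 0, -1]
    - [7.5, -35, 0, 0, -1]
    - [7.5, -35, 0, 0, -1]
    - [7.5, -35, 0, 0, -1]

```text
t: 2.5
tool_pos: [0.3816, -0.2808, 0.1885]
ee_rot: [3.141, -0.001, -0.221]
contact_force: [1.7, -0.1, -0.1]
finger_gap: 0.0015
grip_force: 0.0
```

>>> jog_arm:
  plan:
    - [7.5, -35, 0, 0, -1]
    - [7.5, -35, 0, 0, -1]
    - [7.5, -35, 0, 0, -1]
    - [7.5, -35, 0, 0, -1]
    - [7.5, -35, 0, 0, -1]

```text
t: 2.92
tool_pos: [0.4565, -0.1182, 0.1886]
ee_rot: [3.141, -0.001, -0.221]
contact_force: [1.4, -0.1, 0.0]
finger_gap: 0.0005
grip_force: 0.0
```

>>> jog_arm:
  plan:
    - [7.4, -35, 0, 0, -1]
    - [7.4, -35, 0, 0, -1]
    - [7.4, -35, 0, 0, -1]
    - [7.4, -35, 0, 0, -1]
    - [7.4, -35, 0, 0, -1]

```text
t: 3.33
tool_pos: [0.5311, 0.0444, 0.1886]
ee_rot: [-3.141, -0.001, -0.221]
contact_force: [0.7, -1.1, -0.4]
finger_gap: 0.0007
grip_force: 0.0
```

>>> jog_arm:
  plan:
    - [0, 0, 20, 0, -1]
    - [0, 0, 20, 0, -1]
    - [0, 0, 20, 0, -1]
    - [0, 0, 10, 0, -1]
    - [0, 0, 0, 0, -1]

```text
t: 3.75
tool_pos: [0.529, 0.0425, 0.1161]
ee_rot: [3.141, 0.004, -0.221]
contact_force: [-0.5, -0.4, 0.2]
finger_gap: 0.0004
grip_force: 0.0
```

Run:
```python
from h import *
im=arm.read_camera("scene"); cv2.imwrite("pics/s1.png",cv2.resize(im[120:280,180:380],None,fx=4,fy=3.75*4/3.75,interpolation=2)[:600])
s=arm.observe();d=s["tool_pos"][:2]*1000-np.array([522,7.5]);a=-.22
print(s["tool_pos"],s["contact_force"],"box x,y",d@[np.cos(a),np.sin(a)],d@[-np.sin(a),np.cos(a)])
```

```text
[0.52992679 0.04261997 0.1177543 ] [ 0.95262417 -0.79254547  0.83227586] box x,y 0.07151950702994106 36.00334796185083
```

View pics/s1.png

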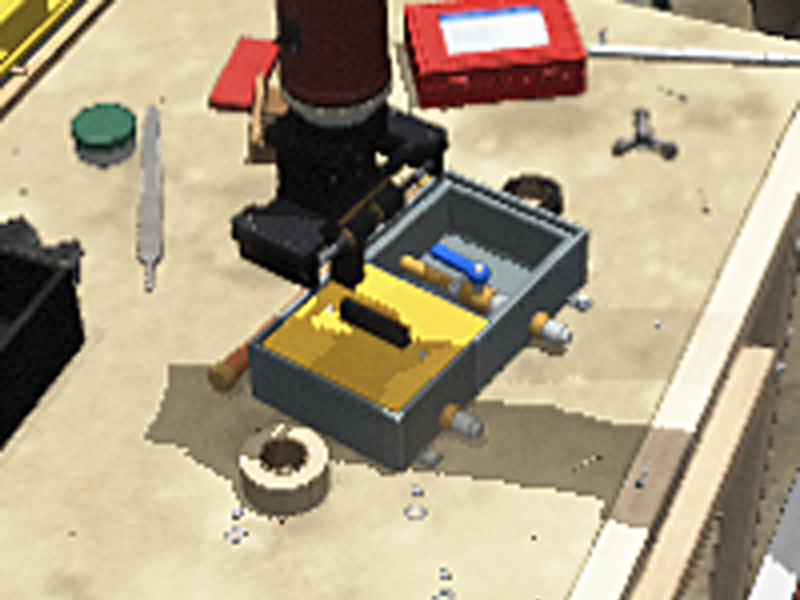

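The close scene picture shows the shut fingertip at about full-frame pixel (266,190), above the cover at z=118 mm. I'll check that against its known pose.

Run:
```python
from h import *
print(at("scene",(266.5,190.5),.118), at("scene",(180+375/4,120+300/4+3),.085))
im=arm.read_camera("top"); cv2.imwrite("pics/t1.png",cv2.resize(im[140:270,200:400],None,fx=4,fy=4,interpolation=2))
```

```text
[0.54412065 0.0130445  0.118     ] [0.52150311 0.00593794 0.085     ]
```

Run:
```python
from h import *
s=arm.observe(); print(s["t"],s["tool_pos"])
def proj(cam,P):
    p=arm.camera_params(cam); f=210/np.tan(np.radians(p["fovy"])/2)
    K=np.array([[f,0,p["cx"]],[0,f,p["cy"]],[0,0,1]]); M=R.from_euler('xyz',p["attitude"]).as_matrix()
    q=M.T@(np.array(P)-p["origin"]); q=q*[1,-1,-1]
    return cv2.projectPoints(q[None],np.zeros(3),np.zeros(3),K,p["D"])[0].ravel()
out=[]
for c,(r,cc) in {"scene":((150,230),(220,320)),"top":((165,245),(235,335))}.items():
    im=arm.read_camera(c); a=proj(c,s["tool_pos"]); print(c,a)
    b=cv2.resize(im[r[0]:r[1],cc[0]:cc[1]],None,fx=4,fy=4,interpolation=cv2.INTER_CUBIC)
    for k in (0,.02,.04): 
        a=proj(c,s["tool_pos"]+[0,0,k]); cv2.circle(b,tuple(int(v) for v in ((a-[cc[0],r[0]]+.5)*4)),3,(255,0,255),-1)
    out.append(b)
cv2.imwrite("pics/m1.png",np.hstack(out))
```

```text
3.85 [0.5307265  0.04272268 0.11887496]
scene [266.43867551 196.80696733]
top [266.88367818 199.08763047]
```

View pics/m1.png

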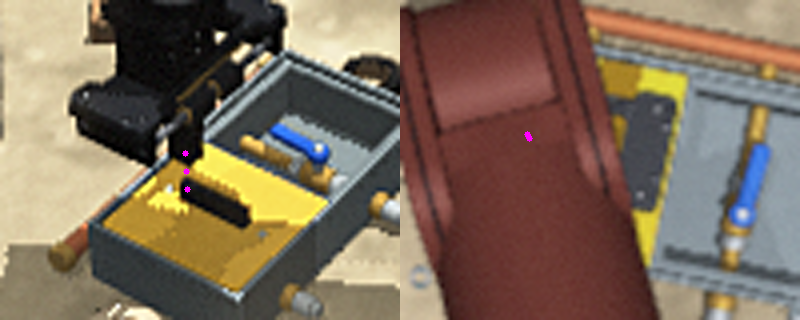

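The body matches its pose in the top view, but the visible fingertip ends about 20 mm above the projected TCP in the scene view. I'll lower it beside the rib and compare again.

>>> jog_arm:
  plan:
    - [0, -12, 0, 0, -1]
    - [0, 0, 15, 0, -1]
    - [0, 0, 15, 0, -1]
    - [0, 0, 13, 0, -1]
    - [0, 0, 0, 0, -1]

```text
t: 4.37
tool_pos: [0.5323, 0.0542, 0.0741]
ee_rot: [3.141, 0.002, -0.221]
contact_force: [-0.9, -0.9, 0.3]
finger_gap: 0.0001
grip_force: 0.0
```

```bash
cat >> h.py <<'E'
def proj(cam,P):
    p=arm.camera_params(cam); f=210/np.tan(np.radians(p["fovy"])/2)
    K=np.array([[f,0,p["cx"]],[0,f,p["cy"]],[0,0,1]]); M=R.from_euler('xyz',p["attitude"]).as_matrix()
    q=M.T@(np.array(P)-p["origin"]); q=q*[1,-1,-1]
    return cv2.projectPoints(q[None],np.zeros(3),np.zeros(3),K,p["D"])[0].ravel()
def boxxy(p,a=-.22):
    d=np.array(p[:2])*1000-np.array([522,7.5]); return d@[np.cos(a),np.sin(a)],d@[-np.sin(a),np.cos(a)]
E
python3 - <<'E'
from h import *
im=arm.read_camera("scene");s=arm.observe();print(s["tool_pos"],boxxy(s["tool_pos"]),s["contact_force"])
b=cv2.resize(im[150:230,225:305],None,fx=7,fy=7,interpolation=cv2.INTER_CUBIC)
b2=b.copy()
for k in (0,.02,.04):
    a=proj("scene",s["tool_pos"]+[0,0,k]); cv2.circle(b2,tuple(int(v) for v in ((a-[225,150]+.5)*7)),3,(255,0,255),-1)
cv2.imwrite("pics/m2.png",np.hstack([b[:,:400],b2[:,:400]]))
E
```

```text
[0.53287811 0.05435015 0.07532561] (np.float64(0.3918261377829406), np.float64(48.09486265844409)) [0.19159162 0.35587263 0.55269241]
```

View pics/m2.png

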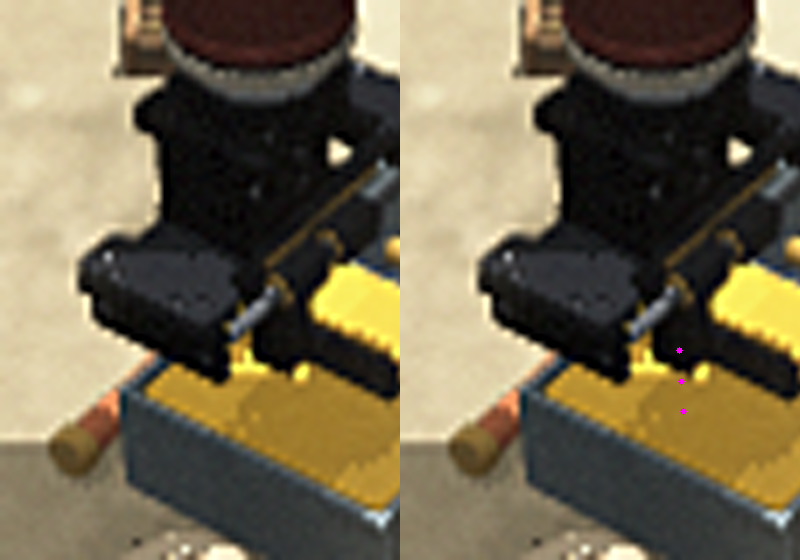

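Run:
```python
from h import *
s=arm.observe();a=-.22;ex=np.array([np.cos(a),np.sin(a),0]);ey=np.array([-np.sin(a),np.cos(a),0])
for x in(-37.5,37.5):
  for y in (-95,95):
    for z in(70,):print(x,y,z,((proj("scene",s["tool_pos"]+ex*x/1e3+ey*y/1e3+[0,0,z/1e3])-[225,150]+.5)*7).round())
```

```text
-37.5 -95 70 [458. 225.]
-37.5 95 70 [215. 453.]
37.5 -95 70 [333. 168.]
37.5 95 70 [ 87. 388.]
```

>>> jog_arm:
  plan:
    - [0, 0, 5, 0, -1]
    - [0, 0, 0, 0, -1]

```text
t: 4.58
tool_pos: [0.5337, 0.0545, 0.0708]
ee_rot: [-3.141, -0.001, -0.221]
contact_force: [0.5, 0.8, 0.1]
finger_gap: 0.0004
grip_force: 0.0
```

>>> jog_arm:
  plan:
    - [0, 0, 4, 0, -1]
    - [0, 0, 0, 0, -1]

```text
t: 4.75
tool_pos: [0.5333, 0.0544, 0.0663]
ee_rot: [-3.142, -0.0, -0.221]
contact_force: [0.8, -0.4, -0.6]
finger_gap: 0.0007
grip_force: 0.0
```

>>> jog_arm:
  plan:
    - [0, 0, 4, 0, -1]
    - [0, 0, 0, 0, -1]

```text
t: 4.92
tool_pos: [0.5329, 0.0545, 0.0618]
ee_rot: [3.141, 0.0, -0.221]
contact_force: [0.0, 0.5, -0.3]
finger_gap: 0.0006
grip_force: 0.0
```

>>> jog_arm:
  plan:
    - [0, 0, 3, 0, -1]
    - [0, 0, 0, 0, -1]

```text
t: 5.08
tool_pos: [0.5329, 0.0545, 0.0588]
ee_rot: [3.141, 0.001, -0.221]
contact_force: [0.4, 0.8, 0.4]
finger_gap: 0.0005
grip_force: 0.0
```

There's no contact at z=0.059, which is below the plate top, so the real tip is higher than the reported one, as the picture suggested. I'll keep probing gently.

>>> jog_arm:
  plan:
    - [0, 0, 5, 0, -1]
    - [0, 0, 0, 0, -1]

```text
t: 5.25
tool_pos: [0.5327, 0.0544, 0.0534]
ee_rot: [3.141, 0.001, -0.221]
contact_force: [-0.5, 0.2, 0.1]
finger_gap: 0.0002
grip_force: 0.0
```

>>> jog_arm:
  plan:
    - [0, 0, 4, 0, -1]
    - [0, 0, 0, 0, -1]

```text
t: 5.42
tool_pos: [0.5328, 0.0545, 0.0495]
ee_rot: [3.141, 0.001, -0.221]
contact_force: [0.3, -0.2, -0.4]
finger_gap: 0.0006
grip_force: 0.0
```

>>> jog_arm:
  plan:
    - [0, 0, 3, 0, -1]
    - [0, 0, 0, 0, -1]

```text
t: 5.58
tool_pos: [0.5329, 0.0544, 0.0468]
ee_rot: [3.141, 0.001, -0.221]
contact_force: [0.2, -0.6, -0.2]
finger_gap: 0.0003
grip_force: 0.0
```

>>> jog_arm:
  plan:
    - [0, 0, 3, 0, -1]
    - [0, 0, 0, 0, -1]

```text
t: 5.75
tool_pos: [0.5329, 0.0545, 0.0438]
ee_rot: [3.141, 0.0, -0.221]
contact_force: [-0.7, -0.1, -0.5]
finger_gap: 0.0007
grip_force: 0.0
```

>>> jog_arm:
  plan:
    - [0, 0, 2, 0, -1]
    - [0, 0, 0, 0, -1]

```text
t: 5.92
tool_pos: [0.533, 0.0545, 0.042]
ee_rot: [3.142, 0.0, -0.221]
contact_force: [-0.8, -0.4, -0.8]
finger_gap: 0.0002
grip_force: 0.0
```

Run:
```python
from h import *
im=arm.read_camera("scene");s=arm.observe();print(s["tool_pos"],boxxy(s["tool_pos"]),s["contact_force"])
b=cv2.resize(im[150:230,225:305],None,fx=7,fy=7,interpolation=cv2.INTER_CUBIC)
b2=b.copy()
for k in (0,.02,.04):
    a=proj("scene",s["tool_pos"]+[0,0,k]); cv2.circle(b2,tuple(int(v) for v in ((a-[225,150]+.5)*7)),3,(255,0,255),-1)
cv2.imwrite("pics/m3.png",np.hstack([b[:,:400],b2[:,:400]]))
```

```text
[0.53305333 0.05451566 0.04212264] (np.float64(0.526709164212156), np.float64(48.294628147357805)) [ 0.74733829 -0.01497048  0.10132472]
```

View pics/m3.png

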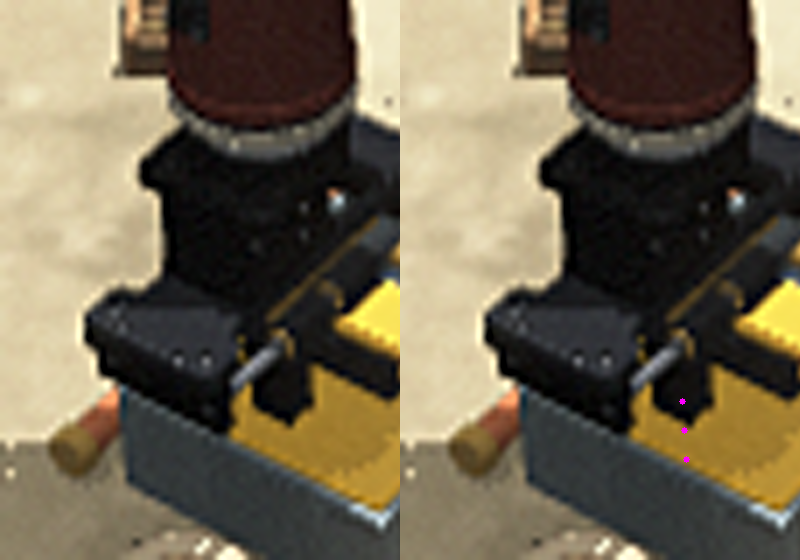

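The tip is now about 4 mm above the plate, so it really sits about 25 mm above the reported TCP (tip pixel (283,422) in the crop, TCP projected at 460). I'll use that offset and push along -y.

>>> jog_arm:
  plan:
    - [0, 8, 0, 0, -1]
    - [0, 8, 0, 0, -1]
    - [0, 8, 0, 0, -1]
    - [0, 8, 0, 0, -1]
    - [0, 8, 0, 0, -1]

```text
t: 6.38
tool_pos: [0.5242, 0.0144, 0.0423]
ee_rot: [-3.141, -0.0, -0.222]
contact_force: [1.4, 1.0, -0.4]
finger_gap: 0.0002
grip_force: 0.7
```

Run:
```python
from h import *
s=arm.observe();print(s["tool_pos"],boxxy(s["tool_pos"]),s["contact_force"])
im=arm.read_camera("top");r=cover(im);print(r,[ (b["confidence"],at("scene",np.array(b["xy"])*[560,420],.063)) for b in (arm.read_camera("scene") is not None and arm.boxes_of("scene","cover"))][:1])
```

```text
[0.52420911 0.01443492 0.04233403] (np.float64(0.64245739021317), np.float64(7.2498591566500865)) [ 1.38397091  1.03635723 -0.42531276]
((566.818603515625, -62.18816375732422), (32.87154006958008, 26.96877670288086), 88.9173812866211) [(0.86, array([0.49664698, 0.00863209, 0.063     ]))]
```

Contact force is small but present, so I'll continue.

>>> jog_arm:
  plan:
    - [0, 9, 0, 0, -1]
    - [0, 9, 0, 0, -1]
    - [0, 9, 0, 0, -1]
    - [0, 9, 0, 0, -1]
    - [0, 9, 0, 0, -1]

```text
t: 6.95
tool_pos: [0.5145, -0.0293, 0.0425]
ee_rot: [-3.141, -0.0, -0.221]
contact_force: [0.9, 2.9, 1.9]
finger_gap: 0.0006
grip_force: 1.6
```

Run:
```python
from h import *
s=arm.observe();print(s["tool_pos"],boxxy(s["tool_pos"]),s["contact_force"])
im=arm.read_camera("scene")
b=cv2.resize(im[150:250,225:325],None,fx=6,fy=6,interpolation=cv2.INTER_CUBIC)
for k in (0,.02,.04):
    a=proj("scene",s["tool_pos"]+[0,0,k]); cv2.circle(b,tuple(int(v) for v in ((a-[225,150]+.5)*6)),2,(255,0,255),-1)
cv2.imwrite("pics/m4.png",b)
```

```text
[ 0.51453279 -0.02928084  0.04245744] (np.float64(0.7394396703747722), np.float64(-37.523896065964614)) [0.91125187 2.89104511 1.93903153]
```

View pics/m4.png

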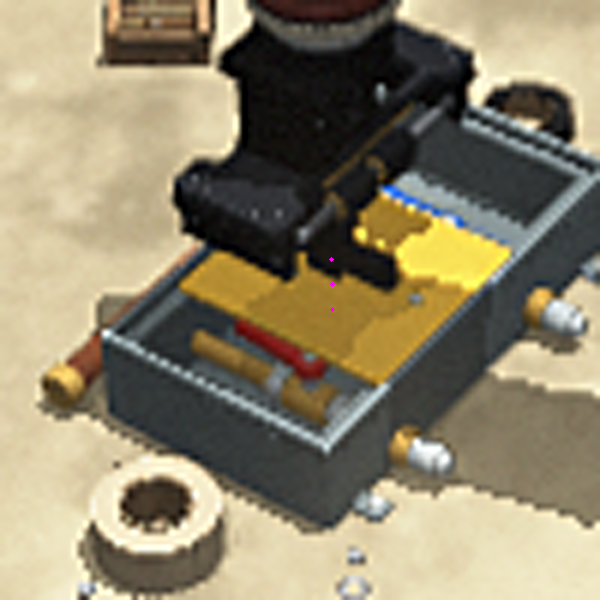

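The cover is sliding flat on the track, and the red handle is emerging at crop pixel (285,345). I'll continue to the stop.

>>> jog_arm:
  plan:
    - [0, 9, 0, 0, -1]
    - [0, 9, 0, 0, -1]
    - [0, 9, 0, 0, -1]
    - [0, 9, 0, 0, -1]
    - [0, 9, 0, 0, -1]

```text
t: 7.42
tool_pos: [0.5044, -0.0733, 0.0423]
ee_rot: [-3.142, 0.0, -0.221]
contact_force: [0.5, 3.3, 2.0]
finger_gap: 0.0003
grip_force: 1.3
```

>>> jog_arm:
  plan:
    - [0, 7, 0, 0, -1]
    - [0, 7, 0, 0, -1]
    - [0, 7, 0, 0, -1]
    - [0, 3, 0, 0, -1]
    - [0, 3, 0, 0, -1]

```text
t: 7.83
tool_pos: [0.4986, -0.0991, 0.0422]
ee_rot: [-3.142, 0.0, -0.221]
contact_force: [0.7, 1.9, 0.8]
finger_gap: 0.0006
grip_force: 1.3
```

>>> jog_arm:
  plan:
    - [0, 2, 0, 0, -1]
    - [0, 2, 0, 0, -1]
    - [0, 2, 0, 0, -1]
    - [0, 0, 0, 0, -1]

```text
t: 8.17
tool_pos: [0.4974, -0.1048, 0.0422]
ee_rot: [3.141, 0.0, -0.221]
contact_force: [0.3, 1.1, 1.0]
finger_gap: 0.0002
grip_force: 0.4
```

>>> jog_arm:
  plan:
    - [0, 2, 0, 0, -1]
    - [0, 2, 0, 0, -1]
    - [0, 0, 0, 0, -1]

```text
t: 8.42
tool_pos: [0.4964, -0.1089, 0.0422]
ee_rot: [3.141, 0.0, -0.221]
contact_force: [-0.3, 0.5, 0.9]
finger_gap: 0.0004
grip_force: 0.4
```

>>> jog_arm:
  plan:
    - [0, 2, 0, 0, -1]
    - [0, 2, 0, 0, -1]
    - [0, 0, 0, 0, -1]

```text
t: 8.67
tool_pos: [0.4955, -0.1129, 0.0422]
ee_rot: [3.141, 0.0, -0.221]
contact_force: [-0.4, -0.3, 0.2]
finger_gap: 0.0003
grip_force: 0.2
```

>>> jog_arm:
  plan:
    - [0, 2, 0, 0, -1]
    - [0, 1, 0, 0, -1]
    - [0, 0, 0, 0, -1]

```text
t: 8.92
tool_pos: [0.4949, -0.1157, 0.0422]
ee_rot: [3.141, 0.0, -0.221]
contact_force: [0.1, -0.3, 0.9]
finger_gap: 0.0002
grip_force: 0.3
```

>>> jog_arm:
  plan:
    - [0, 3, 0, 0, -1]
    - [0, 3, 0, 0, -1]

```text
t: 9.08
tool_pos: [0.4943, -0.1192, 0.0424]
ee_rot: [-3.139, -0.0, -0.22]
contact_force: [2.8, 17.0, 2.0]
finger_gap: 0.0003
grip_force: 8.3
```

>>> jog_arm:
  plan:
    - [0, 2, 0, 0, -1]
    - [0, 2, 0, 0, -1]

```text
t: 9.25
tool_pos: [0.4943, -0.1193, 0.0426]
ee_rot: [-3.135, -0.0, -0.217]
contact_force: [4.4, 27.6, 4.2]
finger_gap: 0.0006
grip_force: 13.4
```

Run:
```python
from h import *
s=arm.observe();print(s["tool_pos"],boxxy(s["tool_pos"]),s["contact_force"])
im=arm.read_camera("scene")
b=cv2.resize(im[150:250,225:325],None,fx=6,fy=6,interpolation=cv2.INTER_CUBIC)
cv2.imwrite("pics/m5.png",b)
```

```text
[ 0.49425261 -0.11926727  0.04263864] (np.float64(0.5857669359039865), np.float64(-129.76715483438576)) [ 4.41532809 27.57732321  4.23434518]
```

View pics/m5.png

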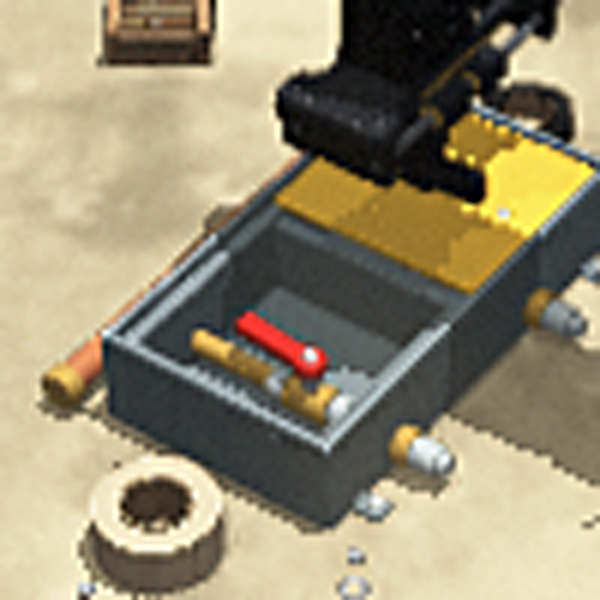

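The cover is at its end stop: the force rose sharply and the red bay is fully open. The red handle runs from pivot pixel (312,357) to its end at (243,320) in the crop. I'll back off, lift and go over the red bay, and compute the handle angle.

>>> jog_arm:
  plan:
    - [0, -10, 0, 0, -1]
    - [0, -10, 0, 0, -1]
    - [0, 0, -20, 0, -1]
    - [0, 0, -20, 0, -1]
    - [0, 0, -20, 0, -1]

```text
t: 9.72
tool_pos: [0.4967, -0.1057, 0.1027]
ee_rot: [3.141, 0.001, -0.221]
contact_force: [0.3, -0.1, 0.2]
finger_gap: 0.0003
grip_force: 0.0
```

>>> jog_arm:
  plan:
    - [3.5, -32, 0, 0, -1]
    - [3.5, -32, 0, 0, -1]
    - [3.5, -32, 0, 0, -1]
    - [3.5, -32, 0, 0, -1]
    - [3.5, -32, 0, 0, -1]

```text
t: 10.13
tool_pos: [0.5497, 0.0475, 0.1023]
ee_rot: [3.141, -0.0, -0.222]
contact_force: [0.2, -0.2, 0.3]
finger_gap: 0.0006
grip_force: 0.0
```

Run:
```python
from h import *
s=arm.observe();print(s["t"],s["tool_pos"],boxxy(s["tool_pos"]),s["contact_force"])
p=boxxy(at("scene",(225+312/6-.5,150+357/6-.5),.051));e=boxxy(at("scene",(225+243/6-.5,150+320/6-.5),.051));print(p,e,np.arctan2(p[1]-e[1],e[0]-p[0]))
im=arm.read_camera("scene")
hsv=cv2.cvtColor(im,cv2.COLOR_BGR2HSV);m=cv2.inRange(hsv,(0,170,90),(6,255,255))|cv2.inRange(hsv,(174,170,90),(180,255,255))
m[:180]=0;m[225:]=0;m[:,:245]=0;m[:,295:]=0
q=np.argwhere(m)[:,::-1].astype(float);w=np.array([boxxy(at("scene",a,.051)) for a in q],np.float32)
print(len(q),w.min(0),w.max(0),cv2.fitLine(w,2,0,.01,.01).ravel())
```

```text
10.1333 [0.54968971 0.04754669 0.10233425] (np.float64(18.282943983351494), np.float64(45.12418004983263)) [ 0.24711751 -0.16435451  0.25910592]
(np.float64(-18.530508538359665), np.float64(9.062555823038267)) (np.float64(33.071569317866285), np.float64(6.9631193238290265)) 0.04066268939876757
43 [-28.712076   3.654933] [32.555744 21.965246] [ 0.98906565 -0.14747602  2.6666698  12.191697  ]
```

The pivot measures within 3 mm of where it must be, and the handle is at about 0.1 rad. I'm descending on its +y side, to a tip height of about 40 mm after the offset.

>>> jog_arm:
  plan:
    - [0, 2, 22, 0, -1]
    - [0, 0, 22, 0, -1]
    - [0, 0, 20, 0, -1]
    - [0, 0, 13, 0, -1]
    - [0, 0, 0, 0, -1]

```text
t: 10.6
tool_pos: [0.5468, 0.0441, 0.0224]
ee_rot: [3.14, 0.004, -0.221]
contact_force: [-0.5, -0.1, 0.2]
finger_gap: 0.0005
grip_force: 0.0
```

>>> jog_arm:
  plan:
    - [0, 0, 5, 0, -1]
    - [0, 0, 5, 0, -1]
    - [0, 0, 0, 0, -1]

```text
t: 10.85
tool_pos: [0.5491, 0.0446, 0.0153]
ee_rot: [3.142, -0.0, -0.221]
contact_force: [-0.2, -0.4, 0.4]
finger_gap: 0.0001
grip_force: 0.0
```

>>> jog_arm:
  plan:
    - [0, 7, 0, 0, -1]
    - [0, 6, 0, 0, -1]
    - [0, 6, 0, 0, -1]
    - [1.3, 6.2, 0, 0, -1]
    - [1.3, 6.2, 0, 0, -1]

```text
t: 11.27
tool_pos: [0.5449, 0.0144, 0.0164]
ee_rot: [-3.14, -0.001, -0.22]
contact_force: [-3.2, 6.2, 8.9]
finger_gap: 0.0005
grip_force: 4.7
```

>>> jog_arm:
  plan:
    - [-1, 7, 0, 0, -1]
    - [-1, 7, 0, 0, -1]
    - [0, 0, 0, 0, -1]

```text
t: 11.52
tool_pos: [0.5401, -0.0001, 0.0166]
ee_rot: [-3.141, -0.002, -0.222]
contact_force: [-3.3, 1.8, 10.6]
finger_gap: 0.0004
grip_force: 5.3
```

Run:
```python
from h import *
s=arm.observe();print(s["tool_pos"],boxxy(s["tool_pos"]),s["contact_force"])
im=arm.read_camera("scene")
cv2.imwrite("pics/m6.png",cv2.resize(im[150:250,225:325],None,fx=6,fy=6,interpolation=cv2.INTER_CUBIC))
```

```text
[ 5.40128363e-01 -5.68112716e-05  1.66423044e-02] (np.float64(19.34054325679903), np.float64(-3.4185270273398127)) [-3.31616467  1.84463204 10.57913929]
```

View pics/m6.png

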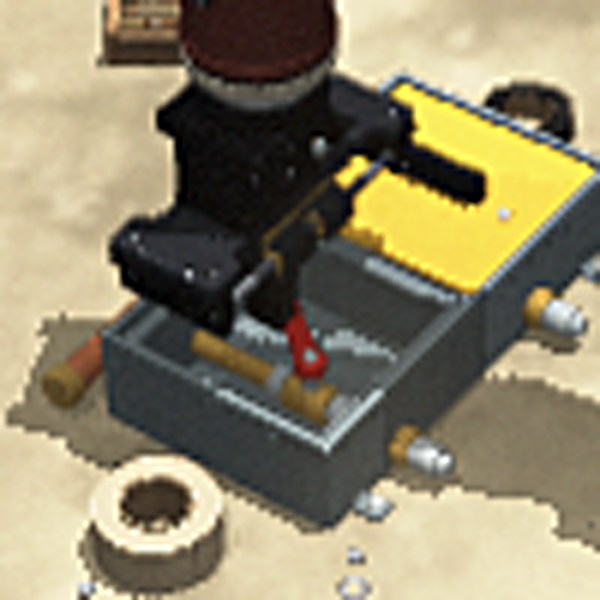

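The handle has turned to roughly 0.7 rad, but the 10 N upward force suggests the tip's lower edge is riding on the handle. I'll back off, go 6 mm deeper and resume.

>>> jog_arm:
  plan:
    - [5, -6, 0, 0, -1]
    - [5, -6, 0, 0, -1]
    - [0, 0, 0, 0, -1]

```text
t: 11.82
tool_pos: [0.5522, 0.0101, 0.0163]
ee_rot: [3.141, 0.0, -0.221]
contact_force: [-4.2, 2.4, 10.1]
finger_gap: 0.0002
grip_force: 4.9
```

>>> jog_arm:
  plan:
    - [0, 0, 3, 0, -1]
    - [0, 0, 3, 0, -1]
    - [0, 0, 0, 0, -1]

```text
t: 12.07
tool_pos: [0.5537, 0.0109, 0.0139]
ee_rot: [-3.141, -0.003, -0.221]
contact_force: [-15.3, 4.3, 44.8]
finger_gap: 0.0003
grip_force: 22.5
```

>>> jog_arm:
  plan:
    - [-5, 6, 0, 0, -1]
    - [-5, 6, 0, 0, -1]
    - [0, 0, 0, 0, -1]

```text
t: 12.32
tool_pos: [0.5455, -0.0002, 0.0149]
ee_rot: [-3.139, -0.012, -0.222]
contact_force: [0.4, 0.5, 32.7]
finger_gap: 0.0004
grip_force: 16.2
```

The vertical force persists off to the side, so the tip is on top of the handle and dragging it by friction. That puts the tip offset nearer 34 mm, since the visible corner was the near one. I'll lift, move clear and re-measure the handle.

>>> jog_arm:
  plan:
    - [0, 0, -15, 0, -1]
    - [0, 0, -15, 0, -1]
    - [0, 0, -15, 0, -1]
    - [0, -23, 0, 0, -1]
    - [0, -23, 0, 0, -1]

```text
t: 12.73
tool_pos: [0.5507, 0.0432, 0.0557]
ee_rot: [3.141, -0.003, -0.225]
contact_force: [-0.6, 0.7, -1.0]
finger_gap: 0.0
grip_force: 0.0
```

Run:
```python
from h import *
s=arm.observe();print(s["t"],s["tool_pos"],boxxy(s["tool_pos"]),s["contact_force"])
im=arm.read_camera("scene")
hsv=cv2.cvtColor(im,cv2.COLOR_BGR2HSV);m=cv2.inRange(hsv,(0,150,70),(6,255,255))|cv2.inRange(hsv,(174,150,70),(180,255,255))
m[:185]=0;m[225:]=0;m[:,:250]=0;m[:,290:]=0
q=np.argwhere(m)[:,::-1].astype(float);w=np.array([boxxy(at("scene",a,.051)) for a in q],np.float32)
print(len(q),w.round().astype(int).tolist(),cv2.fitLine(w,2,0,.01,.01).ravel())
cv2.imwrite("pics/m7.png",cv2.resize(im[150:250,225:325],None,fx=6,fy=6,interpolation=cv2.INTER_CUBIC))
```

```text
12.7333 [0.55068889 0.04319973 0.05569711] (np.float64(20.206678904477144), np.float64(41.10003856036315)) [-0.61468307  0.70321592 -0.95875196]
48 [[24, -17], [22, -19], [19, -21], [16, -23], [21, -13], [18, -15], [16, -17], [13, -19], [18, -8], [15, -10], [12, -12], [10, -14], [12, -6], [9, -8], [7, -10], [4, -12], [9, -2], [6, -4], [4, -6], [1, -8], [3, 0], [1, -2], [-2, -4], [-5, -6], [0, 4], [-2, 2], [-5, 0], [-8, -2], [-5, 6], [-8, 4], [-11, 2], [-8, 10], [-11, 8], [-11, 14], [-23, 6], [-14, 18], [-17, 16], [-23, 12], [-26, 10], [-17, 22], [-20, 20], [-23, 18], [-26, 16], [-29, 14], [-23, 24], [-26, 22], [-29, 20], [-32, 18]] [ 0.7771125  -0.62936175 -3.0517766   0.56901747]
```

The red pixels fit a line from the pivot at about 0.68 rad. Now I'll go to the handle's trailing side and descend deeper.

>>> jog_arm:
  plan:
    - [4, 14, 0, 0, -1]
    - [4, 13, 0, 0, -1]
    - [0, 0, 12, 0, -1]
    - [0, 0, 12, 0, -1]
    - [0, 0, 8, 0, -1]

```text
t: 13.2
tool_pos: [0.5505, 0.0171, 0.0204]
ee_rot: [3.141, 0.002, -0.221]
contact_force: [-0.3, 0.7, 0.4]
finger_gap: -0.0001
grip_force: 0.0
```

>>> jog_arm:
  plan:
    - [0, 0, 6, 0, -1]
    - [0, 0, 6, 0, -1]
    - [0, 0, 4, 0, -1]
    - [0, 0, 0, 0, -1]

```text
t: 13.53
tool_pos: [0.5509, 0.0175, 0.0053]
ee_rot: [3.142, 0.001, -0.22]
contact_force: [-0.2, 0.3, -1.1]
finger_gap: 0.0006
grip_force: 0.0
```

>>> jog_arm:
  plan:
    - [-2.5, 6, 0, 0, -1]
    - [-2.5, 6.5, 0, 0, -1]
    - [-2.5, 6.5, 0, 0, -1]
    - [0, 0, 0, 0, -1]

```text
t: 13.87
tool_pos: [0.5398, -0.0009, 0.0068]
ee_rot: [3.142, -0.001, -0.222]
contact_force: [0.4, 2.2, 0.1]
finger_gap: 0.0004
grip_force: 0.6
```

>>> jog_arm:
  plan:
    - [-4.2, 6.7, 0, 0, -1]
    - [-4.2, 6.7, 0, 0, -1]
    - [0, 0, 0, 0, -1]

```text
t: 14.12
tool_pos: [0.5286, -0.0123, 0.0067]
ee_rot: [3.141, -0.001, -0.222]
contact_force: [1.8, 0.4, 1.6]
finger_gap: 0.0003
grip_force: 0.5
```

Side contact is clean now. Continuing to the stop.

>>> jog_arm:
  plan:
    - [-6.7, 4.5, 0, 0, -1]
    - [-6.7, 4.5, 0, 0, -1]
    - [0, 0, 0, 0, -1]

```text
t: 14.37
tool_pos: [0.5158, -0.0167, 0.0073]
ee_rot: [-3.14, -0.005, -0.221]
contact_force: [7.8, 4.1, -1.3]
finger_gap: -0.0
grip_force: 4.0
```

>>> jog_arm:
  plan:
    - [-3, 0, 0, 0, -1]
    - [-2, 0, 0, 0, -1]
    - [0, 0, 0, 0, -1]

```text
t: 14.62
tool_pos: [0.5153, -0.0166, 0.008]
ee_rot: [-3.139, -0.013, -0.222]
contact_force: [25.9, -0.5, -15.7]
finger_gap: 0.0004
grip_force: 12.5
```

```bash
cat >> h.py <<'E'
def handle():
    im=arm.read_camera("scene")
    hsv=cv2.cvtColor(im,cv2.COLOR_BGR2HSV);m=cv2.inRange(hsv,(0,150,70),(6,255,255))|cv2.inRange(hsv,(174,150,70),(180,255,255))
    m[:185]=0;m[225:]=0;m[:,:250]=0;m[:,290:]=0
    q=np.argwhere(m)[:,::-1].astype(float);w=np.array([boxxy(at("scene",a,.051)) for a in q],np.float32)
    l=cv2.fitLine(w,2,0,.01,.01).ravel();print(len(q),w.min(0),w.max(0),l,np.arctan2(-l[1],l[0]));return im
E
python3 - <<'E'
from h import *
s=arm.observe();print(s["t"],s["tool_pos"],boxxy(s["tool_pos"]),s["contact_force"]);handle()
E
```

```text
14.6167 [ 0.51534145 -0.01660415  0.0079761 ] (np.float64(-1.237820500893978), np.float64(-24.976271145969207)) [ 25.89468537  -0.46372965 -15.69632557]
57 [-31.539343 -42.461014] [-11.413164  23.918938] [  0.03490938  -0.9993905  -22.277262    -8.4416685 ] 1.5358799
```

The handle is at its stop (26 N, fitted angle about 1.54). Backing off, lifting clear and verifying.

>>> jog_arm:
  plan:
    - [10, 0, 0, 0, -1]
    - [10, 0, 0, 0, -1]
    - [0, 0, -25, 0, -1]
    - [0, 0, -35, 0, -1]
    - [0, 0, -35, 0, -1]

```text
t: 15.08
tool_pos: [0.5267, -0.0205, 0.1012]
ee_rot: [3.141, 0.005, -0.221]
contact_force: [0.9, -0.3, 0.1]
finger_gap: 0.0004
grip_force: 0.0
```

>>> jog_arm:
  plan:
    - [0, 0, -35, 0, -1]
    - [0, 0, -35, 0, -1]
    - [0, 0, -35, 0, -1]
    - [0, 0, 0, 0, -1]
    - [0, 0, 0, 0, -1]

```text
t: 15.5
tool_pos: [0.5291, -0.0205, 0.208]
ee_rot: [3.141, -0.003, -0.221]
contact_force: [0.3, -0.7, -1.2]
finger_gap: 0.0002
grip_force: 0.0
```

>>> jog_arm:
  plan:
    - [0, 35, 0, 0, -1]
    - [0, 35, 0, 0, -1]
    - [0, 35, 0, 0, -1]
    - [0, 35, 0, 0, -1]
    - [0, 35, 0, 0, -1]

```text
t: 15.92
tool_pos: [0.4882, -0.1923, 0.2045]
ee_rot: [-3.141, 0.003, -0.221]
contact_force: [0.1, -0.6, 0.0]
finger_gap: 0.0003
grip_force: 0.0
```

>>> jog_arm:
  plan:
    - [0, 35, 0, 0, -1]
    - [0, 35, 0, 0, -1]
    - [0, 35, 0, 0, -1]
    - [0, 0, 0, 0, -1]
    - [0, 0, 0, 0, -1]

```text
t: 16.33
tool_pos: [0.4649, -0.2952, 0.2042]
ee_rot: [-3.141, 0.004, -0.226]
contact_force: [-0.1, 1.3, -0.4]
finger_gap: 0.0005
grip_force: 0.0
```

Run:
```python
from h import *
s=arm.observe();print(s["t"],s["tool_pos"],s["contact_force"]);im=handle()
t=arm.read_camera("top");r=cover(t);print(r,boxxy(np.array(r[0])/1000))
cv2.imwrite("pics/f.png",np.hstack([cv2.resize(im[150:250,225:325],(400,400),interpolation=2),cv2.resize(t[150:250,240:340],(400,400),interpolation=2)]))
```

```text
16.3333 [ 0.46486217 -0.29520648  0.20415174] [-0.12968037  1.2972681  -0.3876991 ]
58 [-31.539343 -42.65278 ] [-11.413164  23.918938] [  0.05162204  -0.9986667  -21.300138   -10.677662  ] 1.5191513
((491.3680114746094, -134.23626708984375), (134.18960571289062, 144.95867919921875), 77.16847229003906) (np.float64(1.0373726740529379), np.float64(-145.00486884073348))
```

View pics/f.png

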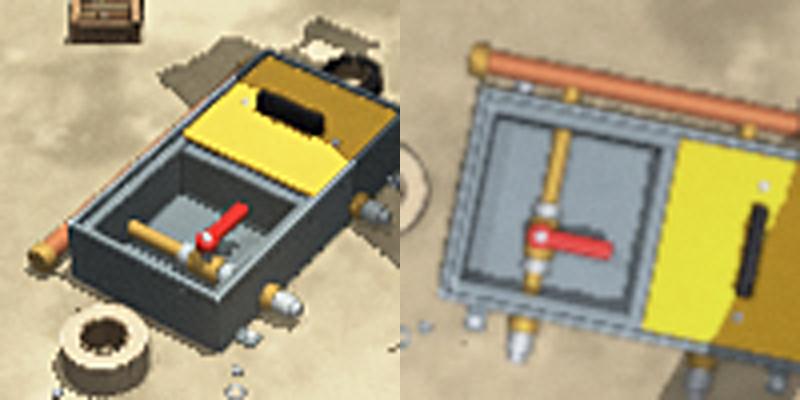

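The final pictures show the cover at the far end (moved about 145 mm), the red handle crosswise to its pipe at its stop, the tape roll unmoved, and the hand clear.

```bash
python3 -c "
from station import arm
print(arm.finish_job())"
```

```text
the job is handed in; nothing more can be done
None
```

The job is handed in: the cover is at the far end of its track, the red valve is shut against its stop, and the hand is clear. On the first try at the handle the fingertips pressed down on something, I think its top (peak about 45 N at the wrist), so I lifted off and finished the turn with a clean side push.

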